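Hand-rest bridge over a wet plaque

TASK

Set up the hand-rest bridge over the freshly painted plaque: from the posts on the blue mat pick the one exactly as tall as the post already standing beside the plaque, and stand it centred on the empty circle on the plaque's other side. Then lay the wooden bar, wide face down, level across both posts, centred over the plaque and in line with the two circles. The paint is wet, so let nothing touch the plaque; the standing post stays on its circle, and nothing else is to be shifted or knocked over.

Things in the scene. Friction and masses are not known exactly. Their poses are not given: they have to be found in the camera images.
- post_short_1: one of six look-alike round aluminium posts with black rubber ends, 40 mm diameter, 70 mm tall (two posts of each height: 70, 85, 100 mm); origin at the centre of its lower end, z up its axis
- post_medium_1: one of six look-alike round aluminium posts with black rubber ends, 40 mm diameter, 85 mm tall (two posts of each height: 70, 85, 100 mm); origin at the centre of its lower end, z up its axis
- post_tall_1: one of six look-alike round aluminium posts with black rubber ends, 40 mm diameter, 100 mm tall (two posts of each height: 70, 85, 100 mm); origin at the centre of its lower end, z up its axis
- post_short_2: one of six look-alike round aluminium posts with black rubber ends, 40 mm diameter, 70 mm tall (two posts of each height: 70, 85, 100 mm); origin at the centre of its lower end, z up its axis
- post_medium_2: one of six look-alike round aluminium posts with black rubber ends, 40 mm diameter, 85 mm tall (two posts of each height: 70, 85, 100 mm); origin at the centre of its lower end, z up its axis
- post_tall_2: one of six look-alike round aluminium posts with black rubber ends, 40 mm diameter, 100 mm tall (two posts of each height: 70, 85, 100 mm); origin at the centre of its lower end, z up its axis
- bar: loose wooden bar lying on the table to the left, 200 x 28 x 20 mm, dark band round its middle; origin at the centre of its wide underside, x along its length, z up through the 20 mm thickness
- sheet: white paper sheet 150 x 250 mm, 1 mm thick, with a yellow, black-rimmed circle (52 mm across) towards either end; origin at its middle, under the plaque; its y runs along its length, through both circles, which are 140 mm apart
- circle_left (a point): centre of the circle at the sheet's left (+y) end, at table height; one of the six posts already stands on it (which one varies)
- circle_right (a point): centre of the empty circle at the sheet's right (-y) end, at table height
- plaque: freshly painted round ceramic plaque, 60 mm diameter, 27 mm high, midway between the circles; fixed; origin at the centre of its underside
- mat: blue cloth mat 230 x 290 mm on the right, flat; five posts stand on it in two rows, about 90 to 115 mm apart; origin at its middle, its x points across the rows
- spray_bottle: white bottle, 60 mm diameter, 170 mm tall, bystander; origin at the centre of its base
- paint_jar: jar, 60 mm diameter, 60 mm tall, bystander; origin at the centre of its base
- screwdriver: screwdriver lying on the table, bystander
- brush: brush lying on the table, bystander
There are look-alikes about, which are no part of the job. Leave any pink or red look-alike of the post_medium_1 alone. What is shaped like the post_medium_2 but red or yellow is not meant.

How it is judged (in metres and radians):
On the way:
1. the matching post stands upright on the empty circle (((horizontal distance between post_short_1 and circle_left below 0.015 m and horizontal distance between post_short_2 and circle_right below 0.015 m and angle between each of post_short_1, post_short_2's own z axis and vertical below 0.1 rad and height (world z) of each of post_short_1, post_short_2 below 0.006 m) or (horizontal distance between post_medium_1 and circle_left below 0.015 m and horizontal distance between post_medium_2 and circle_right below 0.015 m and angle between each of post_medium_1, post_medium_2's own z axis and vertical below 0.1 rad and height (world z) of each of post_medium_1, post_medium_2 below 0.006 m) or (horizontal distance between post_tall_1 and circle_left below 0.015 m and horizontal distance between post_tall_2 and circle_right below 0.015 m and angle between each of post_tall_1, post_tall_2's own z axis and vertical below 0.1 rad and height (world z) of each of post_tall_1, post_tall_2 below 0.006 m) or (horizontal distance between post_short_2 and circle_left below 0.015 m and horizontal distance between post_short_1 and circle_right below 0.015 m and angle between each of post_short_2, post_short_1's own z axis and vertical below 0.1 rad and height (world z) of each of post_short_2, post_short_1 below 0.006 m) or (horizontal distance between post_medium_2 and circle_left below 0.015 m and horizontal distance between post_medium_1 and circle_right below 0.015 m and angle between each of post_medium_2, post_medium_1's own z axis and vertical below 0.1 rad and height (world z) of each of post_medium_2, post_medium_1 below 0.006 m) or (horizontal distance between post_tall_2 and circle_left below 0.015 m and horizontal distance between post_tall_1 and circle_right below 0.015 m and angle between each of post_tall_2, post_tall_1's own z axis and vertical below 0.1 rad and height (world z) of each of post_tall_2, post_tall_1 below 0.006 m))), for 0.2 s.
At the end, for the whole second after the job is handed in: Two posts of equal height upright within 15 mm of the circles' centres, the original left, its mate right; bar at rest on both, wide face down, level to 0.05 rad, centre within 20 mm of the sheet's, in line to 0.17 rad; other posts, bottle, jar, screwdriver, brush moved under 50 mm (((horizontal distance between post_short_1 and circle_left below 0.015 m and horizontal distance between post_short_2 and circle_right below 0.015 m and angle between each of post_short_1, post_short_2's own z axis and vertical below 0.1 rad and height (world z) of each of post_short_1, post_short_2 below 0.006 m and contact force between bar and post_short_1 above 0.05 N and contact force between bar and post_short_2 above 0.05 N and distance of each of post_medium_1, post_tall_1, post_medium_2, post_tall_2 from where it was at the start of the episode below 0.05 m) or (horizontal distance between post_medium_1 and circle_left below 0.015 m and horizontal distance between post_medium_2 and circle_right below 0.015 m and angle between each of post_medium_1, post_medium_2's own z axis and vertical below 0.1 rad and height (world z) of each of post_medium_1, post_medium_2 below 0.006 m and contact force between bar and post_medium_1 above 0.05 N and contact force between bar and post_medium_2 above 0.05 N and distance of each of post_short_1, post_tall_1, post_short_2, post_tall_2 from where it was at the start of the episode below 0.05 m) or (horizontal distance between post_tall_1 and circle_left below 0.015 m and horizontal distance between post_tall_2 and circle_right below 0.015 m and angle between each of post_tall_1, post_tall_2's own z axis and vertical below 0.1 rad and height (world z) of each of post_tall_1, post_tall_2 below 0.006 m and contact force between bar and post_tall_1 above 0.05 N and contact force between bar and post_tall_2 above 0.05 N and distance of each of post_short_1, post_medium_1, post_short_2, post_medium_2 from where it was at the start of the episode below 0.05 m) or (horizontal distance between post_short_2 and circle_left below 0.015 m and horizontal distance between post_short_1 and circle_right below 0.015 m and angle between each of post_short_2, post_short_1's own z axis and vertical below 0.1 rad and height (world z) of each of post_short_2, post_short_1 below 0.006 m and contact force between bar and post_short_2 above 0.05 N and contact force between bar and post_short_1 above 0.05 N and distance of each of post_medium_1, post_tall_1, post_medium_2, post_tall_2 from where it was at the start of the episode below 0.05 m) or (horizontal distance between post_medium_2 and circle_left below 0.015 m and horizontal distance between post_medium_1 and circle_right below 0.015 m and angle between each of post_medium_2, post_medium_1's own z axis and vertical below 0.1 rad and height (world z) of each of post_medium_2, post_medium_1 below 0.006 m and contact force between bar and post_medium_2 above 0.05 N and contact force between bar and post_medium_1 above 0.05 N and distance of each of post_short_1, post_tall_1, post_short_2, post_tall_2 from where it was at the start of the episode below 0.05 m) or (horizontal distance between post_tall_2 and circle_left below 0.015 m and horizontal distance between post_tall_1 and circle_right below 0.015 m and angle between each of post_tall_2, post_tall_1's own z axis and vertical below 0.1 rad and height (world z) of each of post_tall_2, post_tall_1 below 0.006 m and contact force between bar and post_tall_2 above 0.05 N and contact force between bar and post_tall_1 above 0.05 N and distance of each of post_short_1, post_medium_1, post_short_2, post_medium_2 from where it was at the start of the episode below 0.05 m)) and (angle between bar's own z axis and vertical below 0.05 rad or angle between bar's own z axis and vertical above 3.09 rad) and horizontal distance between bar and sheet below 0.02 m and angle between the x axis of bar and the y axis of sheet, either way round below 0.17 rad and linear speed of bar below 0.02 m/s and distance of each of spray_bottle, paint_jar, screwdriver, brush from where it was at the start of the episode below 0.05 m); the robot touches nothing.
It fails at once if something touches the wet plaque (contact force between plaque and anything else above 0.5 N).
It fails at once if a post, the bottle or the jar is knocked over (angle between any of post_short_1, post_medium_1, post_tall_1, post_short_2, post_medium_2, post_tall_2, spray_bottle, paint_jar's own z axis and vertical above 0.8 rad).
It also fails if it takes over 64 s, if anything falls off the work surface, if the arm or the gripper's body presses on something with over 40 N, if the wrist force passes 120 N, or if a joint passes its speed limit or range.

ROBOT

A 6-joint arm with a two-finger parallel gripper is mounted at the origin on the work surface. World frame = base frame: x ahead of the robot, y to its left, z up, the work surface at z = 0. Lengths are in mm, angles in degrees, forces in N, time in s.
With the tool pointing down it reaches from about 350 to 850 mm from the base axis. Payload 8.1 kg.
Tool frame: the origin (TCP) lies on the centre line of the jaws, within the pads' length; the fingertips stand 19 mm ahead of it and the grasp point (between the pads) is the TCP (r.tip_reach is the z of the fingertips in the tool frame, in mm); z points along the fingers, y is the line along which they close (so a half turn about z gives the same grasp; the last joint's range is limited). The gripper opens to 85 mm and grips with 20 to 120 N. Pads are 22 mm wide; open, the fingers measure 114 mm over their backs; the gripper's body (76 mm by 85 mm) begins 54 mm behind the grasp point. The pads swing forward as they close: fully open they stand 13 mm farther back than shut.
Start: joints at [59.908, 7.471, 85.268, -0, 87.261, -4.893], TCP at [255.435, 542.916, 250.292] pointing down, gripper open.
Joint ranges: [-169.43, 169.43], [-51.17, 129.36], [1.28, 143.12], [-76.62, 256.62], [0, 156.53], [-152.29, 152.29]. Speed limits (degrees/s): [136.94, 136.94, 159.86, 180, 180, 180].

INTERFACE

Orientations are given as [roll, pitch, yaw] about the fixed x, y, z axes, in that order (R = Rz(yaw) Ry(pitch) Rx(roll)).
In Python, from bench import r gives the robot as it stands. The module is installed in compiled form; this text tells all that it offers.
- The arm moves only by the shell command python3 -m handwheel 'ROWS' [FORCE]. ROWS is JSON, a list of rows, each a list of 7 numbers: the shift along the tool's x, y, z in m, then the turn, a rotation vector about the tool's x, y, z in degrees, then the finger opening in m, from 0 to 0.0854. In form: [[tx, ty, tz, ax, ay, az, claw], ...]. A call has 1 to 8 rows; each row shifts and turns the commanded pose from where the row before left it, along the tool's axes as they then stand; what a row does not reach is not made up. A row lasts 1/12 s, in which the tool goes at most 41.7 mm and 7.16 degrees, less where a joint would pass 70% of its speed; a pose out of reach is approached as far as the arm can. A call with a gripper value outside its range is refused whole. The fingers move at their own pace and stop on an object; FORCE is the grip in N (left out, the last holds). Time passes only in rows, so rows that do not move let the fingers close. It gives the time, the measured TCP pose, the force, the opening and the grip force at its end, in the units of the state.
- r.sense(): the state, without advancing time (a new reading comes with each control period).
- r.snapshot(name): name is "scene" or "side" or "wrist"; returns (picture, depth): 384x512x3 uint8, blue, green, red; 384x512 float32, mm along the optical axis (not along the pixel's ray), 0 where there is no reading.
- r.calibration(name): a dict with "vfov" (degrees; the focal length in pixels is half the picture's height over the tangent of half this angle, whatever the lens; pixels are square), "cx", "cy" (the principal point, pixels), "rvec" (rotation vector, rad) and "tvec" (3), from world to camera coordinates, as OpenCV has them; the wrist camera has in their place "tool_from_camera" (4x4, takes a point from camera to tool coordinates, whose origin is the TCP and whose axes are the flange's). Camera axes: x right, y down, z forward; pixel columns grow to the right and rows downward; lengths in mm; the calibration is good to about 2 mm. The wrist camera is an equidistant fisheye: a pixel r from the principal point sees the ray r / f radians off the axis. A picture is of the moment at which its call begins: read the wrist's pose just before it. calibration takes no time and is no camera call.
- r.hand_in(): hands the job in; it is judged then, once.
The state is a dict: "time": time; "joint_pos": joint angles; "qd": joint speeds; "joint_efforts": joint torques, N m; "tool_pos": TCP position; "tcp_rot": TCP orientation; "ft_force": force on the tool from outside, world axes, zero at the start; "wrist_torque": the same for the moment, N m; "finger_gap": finger opening in mm; "grip_force": force on a finger pad.
Only numpy, scipy, OpenCV 4.12 (cv2) and the standard library are available. Lean on these libraries where they do the work, as an engineer would, in place of code of your own. Each camera call takes 0.05 s, during which the arm holds its last target. There are 200 camera calls.

## Working session

There is one attempt and no reset: what is moved stays moved. The work goes in short steps, Python scripts to look and compute and a shell command to move; the robot and the scene stay as the last step left them, time stands still between calls to the robot, and variables do not carry over. Pictures are saved under pics/ and viewed, at most 10 in all, crops included, and the job is handed in when it is done.

```bash
mkdir -p pics
cat > h.py <<'E'
import numpy as np, cv2
from bench import r
from scipy.spatial.transform import Rotation as R
def cam(n):
    c=r.calibration(n); f=192/np.tan(np.radians(c['vfov'])/2); return c,f
def cloud(n,d):
    c,f=cam(n); v,u=np.mgrid[0:384,0:512]
    P=np.stack([(u-c['cx'])/f*d,(v-c['cy'])/f*d,d],-1)
    M=cv2.Rodrigues(np.array(c['rvec'],float))[0]
    W=(P-np.array(c['tvec']).ravel())@M
    W[d<=0]=np.nan
    return W
E
python3 - <<'E'
from h import *
print(r.sense())
for n in ['scene','side']:
    p,d=r.snapshot(n); cv2.imwrite(f'pics/{n}.png',p); np.savez(f'{n}.npz',p=p,d=d); print(n,r.calibration(n),(d>0).mean())
print(r.calibration('wrist'))
a=np.vstack([cv2.imread(f'pics/{n}.png') for n in ['scene','side']]);
E
```

```text
{'time': 0.0, 'joint_pos': array([ 5.99093621e+01,  7.51505251e+00,  8.53308810e+01,  1.23607817e-03,
        8.72616083e+01, -4.89271077e+00]), 'qd': array([ 0.01483431, -0.01794304,  0.02258427,  0.01097377, -0.03633381,
        0.03618899]), 'joint_efforts': array([ 5.76647544e-04, -5.69379365e+01, -5.00571299e+01, -9.44421799e-05,
        1.42968542e-02, -3.16426531e-05]), 'tool_pos': array([255.15315275, 542.46328061, 249.22963176]), 'tcp_rot': array([-1.79892955e+02, -1.04023111e-02,  1.54802003e+02]), 'ft_force': array([-0.27335376,  0.56887554,  0.06681146]), 'wrist_torque': array([ 0.01651242,  0.00893009, -0.01033786]), 'grip_force': 0.0, 'finger_gap': 85.37713873544575}
scene {'vfov': 42.61692245806182, 'cx': 259.59961249139656, 'cy': 191.99411550059153, 'rvec': array([ 1.93141188,  1.54019608, -0.62995139]), 'tvec': array([-108.91235406, -372.76450247, 1872.39129863])} 0.988006591796875
side {'vfov': 45.5059536784752, 'cx': 264.79711530331207, 'cy': 189.28310506403, 'rvec': array([ 2.09993059, -0.81539111,  0.39807372]), 'tvec': array([-402.78381675,  254.24856793, 1050.93645761])} 0.9948527018229166
{'vfov': 65.70646984690485, 'cx': 255.50390714635034, 'cy': 191.98691956141806, 'tool_from_camera': array([[ 6.39132561e-04, -9.50825929e-01, -3.09725110e-01,
         8.11537508e+01],
       [ 9.99999706e-01,  7.38608955e-04, -2.03910403e-04,
        -2.70989720e-01],
       [ 4.22649038e-04, -3.09724889e-01,  9.50826122e-01,
        -1.24761795e+02],
       [ 0.00000000e+00,  0.00000000e+00,  0.00000000e+00,
         1.00000000e+00]])}
```

View pics/scene.png

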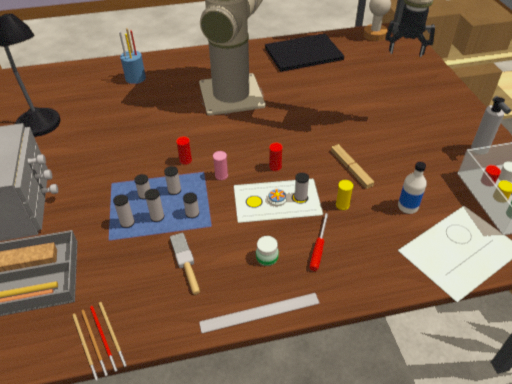

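View pics/side.png

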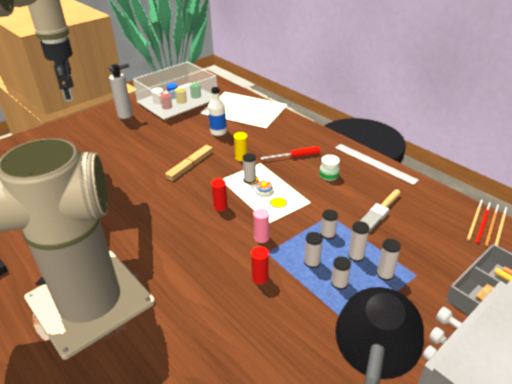

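The scene view shows five posts on the mat around (124-190, 180-210), the standing post at (302,186), the empty circle at (254,201), the plaque at (278,198) and the bar at (351,165). The side view shows the same objects. Red, pink and yellow look-alikes stand nearby.

```bash
cat > m.py <<'E'
from h import *
for n in ['scene','side']:
    z=np.load(f'{n}.npz'); p,d=z['p'],z['d']; W=cloud(n,d); hsv=cv2.cvtColor(p,cv2.COLOR_BGR2HSV)
    X,Y,Z=W[...,0],W[...,1],W[...,2]
    reg=(X>250)&(X<850)&(Y>-450)&(Y<500)
    print(n,'table z',np.nanmedian(Z[reg&(Z<15)]))
    m=(reg&(Z>40)&(Z<200)).astype(np.uint8)
    k,l,s,c=cv2.connectedComponentsWithStats(m,connectivity=4)
    for i in range(1,k):
        if s[i,4]<25: continue
        q=l==i; zt=np.nanpercentile(Z[q],95); t=q&(Z>zt-4)
        print(n,c[i].round(),s[i,4],'ztop %.1f max %.1f'%(zt,np.nanmax(Z[q])),'top xy',np.nanmedian(X[t]).round(1),np.nanmedian(Y[t]).round(1),'n',t.sum(),'mid',(np.nanmin(X[t])+np.nanmax(X[t]))/2,(np.nanmin(Y[t])+np.nanmax(Y[t]))/2,'hsv',np.median(hsv[q],0))
    def blob(name,m,lo=20):
        k,l,s,c=cv2.connectedComponentsWithStats(m.astype(np.uint8))
        for i in range(1,k):
            if s[i,4]<lo: continue
            q=l==i; xy=np.stack([X[q],Y[q]],-1).astype(np.float32); rc=cv2.minAreaRect(xy)
            print(n,name,c[i].round(),s[i,4],'xy',np.nanmedian(xy,0).round(1),'rect',np.round(rc[0],1),np.round(rc[1],1),round(rc[2],1),'z',np.nanmedian(Z[q]).round(1))
    H,S,V=hsv[...,0],hsv[...,1],hsv[...,2]
    blob('yellow',reg&(Z<8)&(H>22)&(H<35)&(S>150)&(V>120))
    blob('white',reg&(Z<8)&(S<50)&(V>170),200)
    blob('mat',reg&(Z<8)&(H>105)&(H<125)&(S>90),200)
    blob('z12-28',reg&(Z>12)&(Z<32),60)
E
python3 m.py
```

```text
scene table z 0.19665130522541535
scene [183. 145.] 224 ztop 88.6 max 90.6 top xy 336.5 -210.6 n 69 mid 336.39006351265164 -213.94582225887228 hsv [  2. 250. 150.]
scene [275. 151.] 228 ztop 88.4 max 90.5 top xy 431.6 65.9 n 74 mid 431.6099788340714 65.07674307528458 hsv [  2. 248. 149.]
scene [220. 160.] 232 ztop 87.9 max 91.0 top xy 430.9 -112.0 n 77 mid 432.47476491446474 -111.70342158358739 hsv [174. 111. 173.]
scene [414. 185.] 749 ztop 170.7 max 175.5 top xy 688.9 405.5 n 67 mid 689.3186076206678 405.6091343525525 hsv [ 20.  41. 125.]
scene [171. 175.] 248 ztop 88.1 max 91.6 top xy 466.2 -262.7 n 86 mid 466.5564643937405 -262.8164432461159 hsv [14.  35.  92.5]
scene [301. 182.] 250 ztop 88.9 max 91.7 top xy 578.8 107.0 n 78 mid 578.7389616856294 107.13068712408185 hsv [14.5 34.  92. ]
scene [141. 181.] 199 ztop 73.7 max 75.4 top xy 467.1 -351.8 n 71 mid 464.1365117947314 -352.9656732118754 hsv [14. 35. 66.]
scene [345. 190.] 260 ztop 89.3 max 91.9 top xy 640.0 218.9 n 81 mid 639.0781442936723 218.7995515837627 hsv [ 25.5 255.  169. ]
scene [153. 200.] 330 ztop 102.6 max 104.3 t
[... 4830 characters left out ...]
] 77 xy [417.2  49.9] rect [421.3  53.9] [19.  37.8] 55.2 z 21.7
side z12-28 [328. 232.] 83 xy [ 554.2 -234. ] rect [ 557.9 -230.3] [17.4 37.6] 34.3 z 22.3
side z12-28 [261. 235.] 89 xy [ 417.5 -126.6] rect [ 420.2 -122. ] [18.7 36.7] 46.8 z 21.6
side z12-28 [356. 254.] 96 xy [ 544.8 -334.4] rect [ 548.6 -330.7] [17. 39.] 30.0 z 22.5
side z12-28 [311. 260.] 88 xy [ 447.5 -274.9] rect [ 453.9 -271. ] [20.  39.6] 42.2 z 21.7
side z12-28 [385. 273.] 94 xy [ 546.9 -418.3] rect [ 552.1 -415.9] [17.1 38.5] 27.5 z 21.7
side z12-28 [259. 276.] 93 xy [ 319.3 -227.4] rect [ 323.1 -220.2] [20.2 40.2] 34.0 z 22.2
side z12-28 [339. 282.] 100 xy [ 445.4 -365.1] rect [ 450.4 -360. ] [19.5 38.9] 32.3 z 21.3
```

Both views give 85 mm for the standing post. Its mate is the mat post at about (464,-263.5). Next I'll write a planner that prints rows, then move above the sheet for a close look.

```bash
cat > plan.py <<'E'
import sys; from h import *
# usage: plan.py x y z yaw nrows  -> rows from measured pose
x,y,z,yaw=map(float,sys.argv[1:5]); n=int(sys.argv[5])
s=r.sense(); p=s['tool_pos']; M=R.from_euler('xyz',s['tcp_rot'],degrees=True)
G=R.from_euler('xyz',[180,0,yaw],degrees=True)
rv=(M.inv()*G).as_rotvec(degrees=True); st=R.from_rotvec(rv/n,degrees=True)
dw=(np.array([x,y,z])-p)/n; Q=M
for i in range(n):
    t=Q.inv().apply(dw)/1000; print([round(float(v),4) for v in t],[round(float(v),2) for v in rv/n]); Q=Q*st
print('yaw now',s['tcp_rot'],p.round(1),'t',round(s['time'],2))
E
python3 plan.py 540 30 300 90 17
```

```text
[-0.028, -0.0202, -0.003] [-0.01, 0.0, 3.81]
[-0.0293, -0.0182, -0.003] [-0.01, 0.0, 3.81]
[-0.0304, -0.0163, -0.003] [-0.01, 0.0, 3.81]
[-0.0314, -0.0142, -0.003] [-0.01, 0.0, 3.81]
[-0.0323, -0.0121, -0.003] [-0.01, 0.0, 3.81]
[-0.033, -0.0099, -0.003] [-0.01, 0.0, 3.81]
[-0.0336, -0.0077, -0.003] [-0.01, 0.0, 3.81]
[-0.0341, -0.0054, -0.003] [-0.01, 0.0, 3.81]
[-0.0343, -0.0032, -0.003] [-0.01, 0.0, 3.81]
[-0.0345, -0.0009, -0.003] [-0.01, 0.0, 3.81]
[-0.0345, 0.0014, -0.003] [-0.01, 0.0, 3.81]
[-0.0343, 0.0037, -0.003] [-0.01, 0.0, 3.81]
[-0.034, 0.006, -0.003] [-0.01, 0.0, 3.81]
[-0.0335, 0.0082, -0.003] [-0.01, 0.0, 3.81]
[-0.0329, 0.0104, -0.003] [-0.01, 0.0, 3.81]
[-0.0321, 0.0126, -0.003] [-0.01, 0.0, 3.81]
[-0.0312, 0.0147, -0.003] [-0.01, 0.0, 3.81]
yaw now [-1.79905586e+02 -8.90513605e-03  1.54801009e+02] [255.2 542.5 249.3] t 0.1
```

```bash
python3 -m handwheel '[[-0.028,-0.02,-0.003,0,0,3.8,0.0854],[-0.029,-0.018,-0.003,0,0,3.8,0.0854],[-0.030,-0.016,-0.003,0,0,3.8,0.0854],[-0.031,-0.014,-0.003,0,0,3.8,0.0854],[-0.032,-0.012,-0.003,0,0,3.8,0.0854],[-0.033,-0.010,-0.003,0,0,3.8,0.0854],[-0.034,-0.008,-0.003,0,0,3.8,0.0854],[-0.034,-0.005,-0.003,0,0,3.8,0.0854]]'
python3 -m handwheel '[[-0.034,-0.003,-0.003,0,0,3.8,0.0854],[-0.0345,-0.001,-0.003,0,0,3.8,0.0854],[-0.0345,0.001,-0.003,0,0,3.8,0.0854],[-0.034,0.004,-0.003,0,0,3.8,0.0854],[-0.034,0.006,-0.003,0,0,3.8,0.0854],[-0.033,0.008,-0.003,0,0,3.8,0.0854],[-0.033,0.010,-0.003,0,0,3.8,0.0854],[-0.032,0.013,-0.003,0,0,3.8,0.0854]]'
python3 -m handwheel '[[-0.031,0.015,-0.003,0,0,4,0.0854],[0,0,0,0,0,0,0.0854],[0,0,0,0,0,0,0.0854]]'
cat >> h.py <<'E'
def wpose():
    s=r.sense(); M=R.from_euler('xyz',s['tcp_rot'],degrees=True).as_matrix(); return s['tool_pos'],M
def wray(uv,z,pose):
    c,f=cam('wrist'); T=np.array(c['tool_from_camera']); uv=np.asarray(uv,float).reshape(-1,2)
    d=uv-[c['cx'],c['cy']]; rr=np.linalg.norm(d,axis=1)+1e-9; th=rr/f
    ray=np.c_[d/rr[:,None]*np.sin(th)[:,None],np.cos(th)]
    p,M=pose; o=p+M@T[:3,3]; w=ray@(M@T[:3,:3]).T
    return o+w*((z-o[2])/w[:,2])[:,None]
E
python3 - <<'E'
from h import *
p=wpose(); im,d=r.snapshot('wrist'); cv2.imwrite('pics/w1.png',im); np.savez('w1.npz',im=im,d=d,p=p[0],M=p[1]); print(p[0],r.sense()['tcp_rot'])
E
```

```text
time: 0.77
tool_pos: [389.4, 301.5, 274.1]
tcp_rot: [-180.0, 0.0, 124.2]
ft_force: [0.2, 0.1, -0.3]
finger_gap: 85.2
grip_force: 0.0
time: 1.43
tool_pos: [523.3, 61.4, 298.0]
tcp_rot: [-180.0, -0.0, 93.8]
ft_force: [0.4, 0.4, 0.9]
finger_gap: 85.4
grip_force: 0.0
time: 1.68
tool_pos: [540.4, 31.6, 300.7]
tcp_rot: [-179.9, -0.0, 89.8]
ft_force: [-0.4, -0.3, -0.3]
finger_gap: 85.8
grip_force: 0.0
[540.43109461  31.55581419 300.67316998] [-1.79920239e+02 -2.45561705e-02  8.99474114e+01]
```

View pics/w1.png

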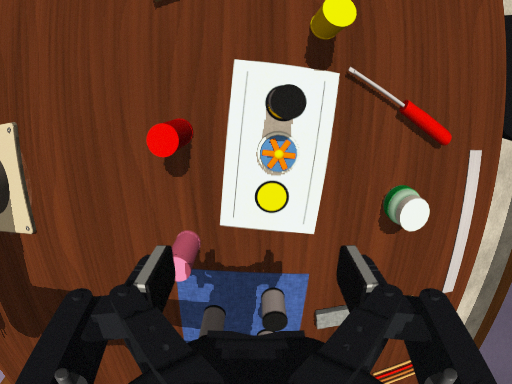

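The wrist view shows the sheet at columns 220-340, the empty yellow circle at (272,197), the plaque at (278,154) and the top of the standing post at (287,102). Now I'll measure them.

```bash
python3 - <<'E'
from h import *
z=np.load('w1.npz'); im=z['im']; pose=(z['p'],z['M']); hsv=cv2.cvtColor(im,cv2.COLOR_BGR2HSV); H,S,V=[hsv[...,i] for i in range(3)]
def comp(m,u,v):
    k,l=cv2.connectedComponents(m.astype(np.uint8)); q=(l==l[v,u]); return np.argwhere(q)[:,::-1]
y=comp((H>22)&(H<35)&(S>150)&(V>120),272,197); w=wray(y,1,pose); c,rad=cv2.minEnclosingCircle(w[:,:2].astype(np.float32)); print('circle',w.mean(0),c,rad)
b=comp((V<60),287,100); w=wray(b,86,pose); c,rad=cv2.minEnclosingCircle(w[:,:2].astype(np.float32)); print('post top',w.mean(0),c,rad,len(b))
s=comp((S<60)&(V>120),240,120); w=wray(s,1,pose); rc=cv2.minAreaRect(w[:,:2].astype(np.float32)); print('sheet',rc)
E
python3 plan.py 464 -263.5 150 90 11
```

```text
circle [562.1866745  -34.24411438   1.        ] (562.220703125, -34.46928787231445) 22.593847274780273
post top [573.31315272 107.61245605  86.        ] (572.4188232421875, 106.79199981689453) 22.591459274291992 1052
sheet ((569.8434448242188, 35.437477111816406), (252.0162811279297, 151.566650390625), 83.82442474365234)
[-0.0269, -0.0069, 0.0137] [-0.01, -0.0, -0.0]
[-0.0269, -0.0069, 0.0137] [-0.01, -0.0, -0.0]
[-0.0269, -0.0069, 0.0137] [-0.01, -0.0, -0.0]
[-0.0269, -0.0069, 0.0137] [-0.01, -0.0, -0.0]
[-0.0269, -0.0069, 0.0137] [-0.01, -0.0, -0.0]
[-0.0269, -0.0069, 0.0137] [-0.01, -0.0, -0.0]
[-0.0269, -0.0069, 0.0137] [-0.01, -0.0, -0.0]
[-0.0269, -0.0069, 0.0137] [-0.01, -0.0, -0.0]
[-0.0269, -0.0069, 0.0137] [-0.01, -0.0, -0.0]
[-0.0269, -0.0069, 0.0137] [-0.01, -0.0, -0.0]
[-0.0269, -0.0069, 0.0137] [-0.01, -0.0, -0.0]
yaw now [-1.79920239e+02 -2.45561705e-02  8.99474114e+01] [540.   32.7 300.6] t 1.73
```

```bash
python3 -m handwheel '[[-0.027,-0.007,0.013,0,0,0,0.0854],[-0.027,-0.007,0.013,0,0,0,0.0854],[-0.027,-0.007,0.013,0,0,0,0.0854],[-0.027,-0.007,0.013,0,0,0,0.0854],[-0.027,-0.007,0.013,0,0,0,0.0854],[-0.027,-0.007,0.013,0,0,0,0.0854],[-0.027,-0.007,0.013,0,0,0,0.0854],[-0.027,-0.007,0.013,0,0,0,0.0854]]' >/dev/null
python3 -m handwheel '[[-0.027,-0.007,0.013,0,0,0,0.0854],[-0.027,-0.007,0.013,0,0,0,0.0854],[-0.026,-0.008,0.013,0,0,0,0.0854],[0,0,0,0,0,0,0.0854],[0,0,0,0,0,0,0.0854]]'
python3 - <<'E'
from h import *
p=wpose(); im,d=r.snapshot('wrist'); cv2.imwrite('pics/w2.png',im); np.savez('w2.npz',im=im,d=d,p=p[0],M=p[1])
E
python3 plan.py 462 -263.3 58 90 6
```

```text
time: 2.82
tool_pos: [461.2, -262.0, 157.1]
tcp_rot: [-179.9, -0.1, 90.0]
ft_force: [-0.4, 0.4, 0.8]
finger_gap: 85.5
grip_force: 0.0
[-0.0003, 0.0, 0.0167] [-0.01, -0.01, 0.01]
[-0.0003, 0.0, 0.0167] [-0.01, -0.01, 0.01]
[-0.0003, -0.0, 0.0167] [-0.01, -0.01, 0.01]
[-0.0003, -0.0, 0.0167] [-0.01, -0.01, 0.01]
[-0.0003, -0.0, 0.0167] [-0.01, -0.01, 0.01]
[-0.0003, -0.0, 0.0167] [-0.01, -0.01, 0.01]
yaw now [-1.79962192e+02 -6.85391746e-02  9.00326106e+01] [ 462.  -261.6  158. ] t 2.87
```

View pics/w2.png

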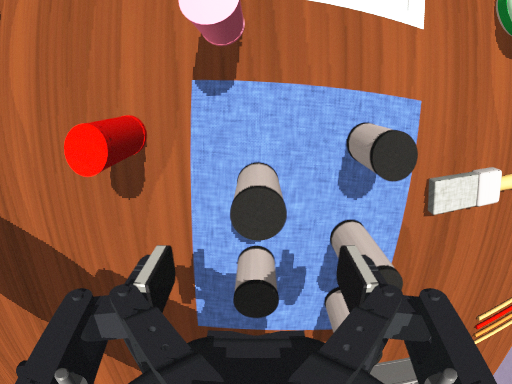

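The post to pick has its top at (258,210), between the fingers' columns. I'll check its position in the wrist frame.

Run:
```python
from h import *
z=np.load('w2.npz'); im=z['im']; pose=(z['p'],z['M']); V=im.max(2)
for u,v,h in [(258,212,85.5),(257,298,70.5),(388,155,70.5)]:
    k,l=cv2.connectedComponents((V<60).astype(np.uint8)); q=np.argwhere(l==l[v,u])[:,::-1]
    for hh in (70.5,85.5,100.5):
        w=wray(q,hh,pose)[:,:2].astype(np.float32); print(u,len(q),hh,cv2.minEnclosingCircle(w))
```

```text
258 2351 70.5 ((461.2161560058594, -268.1523742675781), 22.462194442749023)
258 2351 85.5 ((461.1304931640625, -262.0570068359375), 20.8689022064209)
258 2351 100.5 ((461.0448303222656, -255.96160888671875), 19.27560806274414)
257 1362 70.5 ((459.5126037597656, -351.2893981933594), 22.033143997192383)
257 1362 85.5 ((459.5479736328125, -339.296875), 20.470277786254883)
257 1362 100.5 ((459.5829772949219, -327.3044128417969), 18.907400131225586)
388 1848 70.5 ((567.0067138671875, -221.04629516601562), 21.233905792236328)
388 1848 85.5 ((559.4173583984375, -218.29202270507812), 19.72754669189453)
388 1848 100.5 ((551.8275756835938, -215.53781127929688), 18.221546173095703)
```

```bash
python3 -m handwheel '[[-0.001,0,0.02,0,0,0,0.0854],[0,0,0.02,0,0,0,0.0854],[0,0,0.02,0,0,0,0.0854],[0,0,0.02,0,0,0,0.0854],[0,0,0.018,0,0,0,0.0854],[0,0,0,0,0,0,0.0854],[0,0,0,0,0,0,0.0854]]'
python3 -m handwheel '[[0,0,0,0,0,0,0.03],[0,0,0,0,0,0,0.03],[0,0,0,0,0,0,0.03],[0,0,0,0,0,0,0.03],[0,0,0,0,0,0,0.03],[0,0,0,0,0,0,0.03],[0,0,0,0,0,0,0.03],[0,0,0,0,0,0,0.03]]' 40
```

```text
time: 3.45
tool_pos: [462.2, -262.0, 60.2]
tcp_rot: [-179.9, -0.1, 90.1]
ft_force: [-0.4, -0.2, -0.1]
finger_gap: 85.6
grip_force: 0.0
time: 4.12
tool_pos: [462.9, -264.3, 61.8]
tcp_rot: [179.9, 0.1, 90.0]
ft_force: [-1.7, 1.0, 6.5]
finger_gap: 39.2
grip_force: 39.6
```

```bash
python3 -m handwheel '[[0,0,-0.01,0,0,0,0.03],[0,0,-0.02,0,0,0,0.03],[0,0,-0.02,0,0,0,0.03],[0,0,-0.02,0,0,0,0.03],[0,0,-0.02,0,0,0,0.03],[0,0,-0.02,0,0,0,0.03],[0,0,0,0,0,0,0.03]]'
python3 plan.py 563 -34.4 170 90 10
```

```text
time: 4.7
tool_pos: [464.2, -265.3, 175.7]
tcp_rot: [179.7, 0.2, 90.0]
ft_force: [0.3, -0.2, -2.0]
finger_gap: 39.3
grip_force: 40.7
[0.0231, 0.0099, 0.0005] [0.03, 0.02, -0.0]
[0.0231, 0.0099, 0.0005] [0.03, 0.02, -0.0]
[0.0231, 0.0099, 0.0005] [0.03, 0.02, -0.0]
[0.0231, 0.0099, 0.0005] [0.03, 0.02, -0.0]
[0.0231, 0.0099, 0.0005] [0.03, 0.02, -0.0]
[0.0231, 0.0099, 0.0005] [0.03, 0.02, -0.0]
[0.0231, 0.0099, 0.0006] [0.03, 0.02, -0.0]
[0.0231, 0.0099, 0.0006] [0.03, 0.02, -0.0]
[0.0231, 0.0099, 0.0006] [0.03, 0.02, -0.0]
[0.0231, 0.0099, 0.0006] [0.03, 0.02, -0.0]
yaw now [179.65024458   0.24827749  89.99243663] [ 464.2 -265.3  175.7] t 4.7
```

```bash
python3 -m handwheel '[[0.01,0.005,0,0,0,0,0.03],[0.023,0.01,0,0,0,0,0.03],[0.023,0.01,0,0,0,0,0.03],[0.023,0.01,0,0,0,0,0.03],[0.023,0.01,0,0,0,0,0.03],[0.023,0.01,0,0,0,0,0.03],[0.023,0.01,0,0,0,0,0.03],[0.023,0.01,0,0,0,0,0.03]]' >/dev/null
python3 -m handwheel '[[0.023,0.01,0,0,0,0,0.03],[0.023,0.004,0,0,0,0,0.03],[0.014,0,0,0,0,0,0.03],[0,0,0,0,0,0,0.03],[0,0,0,0,0,0,0.03],[0,0,0,0,0,0,0.03]]'
python3 - <<'E'
from h import *
s=[]
for n in ['scene','side']:
    p,d=r.snapshot(n); W=cloud(n,d); X,Y,Z=[W[...,i] for i in range(3)]
    m=(abs(X-563)<45)&(abs(Y+34)<45)&(Z>100)&(Z<130)
    print(n,m.sum(),np.nanmin(X[m]),np.nanmax(X[m]),np.nanmin(Y[m]),np.nanmax(Y[m]),np.nanmin(Z[(abs(X-563)<45)&(abs(Y+34)<45)&(Z>70)]))
    cv2.imwrite(f'pics/{n}2.png',p)
cv2.imwrite('pics/c2.png',cv2.resize(cv2.imread('pics/side2.png')[100:260,180:360],None,fx=3,fy=3))
E
python3 plan.py 563 -34.4 63 90 6
```

```text
time: 5.87
tool_pos: [550.4, -32.9, 169.1]
tcp_rot: [-179.9, 0.0, 90.0]
ft_force: [-0.4, -0.4, -3.0]
finger_gap: 39.1
grip_force: 40.8
scene 77 544.0623374305567 572.5890840620664 -52.04189402467272 -12.542732845232829 106.39636405132168
side 103 528.2249097806255 562.6477438343436 -53.881318606866984 -22.519000716237546 107.44662815161583
[-0.0001, 0.0021, 0.0178] [-0.01, 0.0, -0.01]
[-0.0001, 0.0021, 0.0178] [-0.01, 0.0, -0.01]
[-0.0002, 0.0021, 0.0178] [-0.01, 0.0, -0.01]
[-0.0002, 0.0021, 0.0178] [-0.01, 0.0, -0.01]
[-0.0002, 0.002, 0.0178] [-0.01, 0.0, -0.01]
[-0.0002, 0.002, 0.0178] [-0.01, 0.0, -0.01]
yaw now [-1.79949112e+02  7.17122619e-03  8.99484777e+01] [550.7 -33.5 169.7] t 5.97
```

View pics/c2.png

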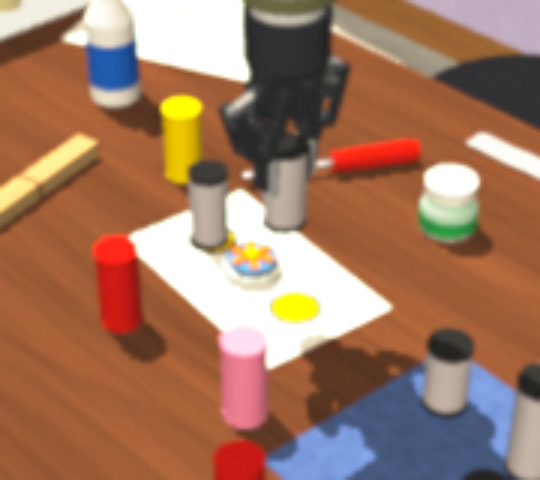

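The side crop shows the post held upright above the sheet, not yet over the circle: it needs about 13 mm in +x and 1 mm in -y. I'll shift it and lower it.

```bash
python3 -m handwheel '[[-0.001,0.006,0,0,0,0,0.03],[0,0.007,0.01,0,0,0,0.03],[0,0,0.02,0,0,0,0.03],[0,0,0.02,0,0,0,0.03],[0,0,0.02,0,0,0,0.03],[0,0,0.018,0,0,0,0.03],[0,0,0.01,0,0,0,0.03],[0,0,0,0,0,0,0.03]]'
python3 -m handwheel '[[0,0,0.003,0,0,0,0.03],[0,0,0.001,0,0,0,0.03],[0,0,0,0,0,0,0.03],[0,0,0,0,0,0,0.03]]'
```

```text
time: 6.63
tool_pos: [562.3, -34.1, 69.4]
tcp_rot: [-179.7, -0.0, 89.9]
ft_force: [-0.8, -0.3, -1.9]
finger_gap: 39.2
grip_force: 40.8
time: 6.97
tool_pos: [565.1, -34.0, 69.6]
tcp_rot: [179.9, 0.0, 90.0]
ft_force: [1.0, 0.4, -2.2]
finger_gap: 39.0
grip_force: 40.8
```

```bash
python3 -m handwheel '[[0,0,0.002,0,0,0,0.03],[0,0,0,0,0,0,0.03],[0,0,0,0,0,0,0.03]]'; python3 -m handwheel '[[0,0,0.002,0,0,0,0.03],[0,0,0,0,0,0,0.03],[0,0,0,0,0,0,0.03]]'
python3 - <<'E'
from h import *
print([ (r.snapshot('scene'),r.sense()['tool_pos'].round(1))[1] for _ in range(4)], r.sense()['ft_force'])
E
```

```text
time: 7.22
tool_pos: [564.2, -33.8, 66.5]
tcp_rot: [180.0, 0.0, 90.0]
ft_force: [0.1, 0.3, -2.6]
finger_gap: 39.7
grip_force: 40.8
time: 7.47
tool_pos: [563.9, -33.8, 64.1]
tcp_rot: [-180.0, -0.0, 90.0]
ft_force: [0.3, -0.2, -2.0]
finger_gap: 39.4
grip_force: 40.8
[array([564. , -33.8,  64.2]), array([564.1, -33.8,  64.2]), array([564.2, -33.8,  64.3]), array([564.2, -33.8,  64.3])] [ 0.93824513  0.28311323 -2.30580676]
```

```bash
for i in 1 2; do :; done; python3 -m handwheel '[[0,0,0.001,0,0,0,0.03],[0,0,0,0,0,0,0.03]]'|egrep 'pos|force'; python3 -m handwheel '[[0,0,0.001,0,0,0,0.03],[0,0,0,0,0,0,0.03]]'|egrep 'pos|force'; python3 -m handwheel '[[0,0,0.001,0,0,0,0.03],[0,0,0,0,0,0,0.03]]'|egrep 'pos|force'
```

```text
tool_pos: [564.1, -33.8, 63.1]
ft_force: [1.5, -0.2, -2.3]
grip_force: 40.8
tool_pos: [564.0, -33.8, 62.1]
ft_force: [-0.5, -0.6, -2.4]
grip_force: 40.8
tool_pos: [564.2, -33.8, 61.8]
ft_force: [-2.4, 0.7, 3.8]
grip_force: 41.3
```

Contact felt: the force went up to +3.8 N. I'll release slowly, wait, rise, and check.

```bash
python3 -m handwheel '[[0,0,0,0,0,0,0.045],[0,0,0,0,0,0,0.05],[0,0,0,0,0,0,0.06],[0,0,0,0,0,0,0.07],[0,0,0,0,0,0,0.08],[0,0,0,0,0,0,0.0854],[0,0,0,0,0,0,0.0854],[0,0,0,0,0,0,0.0854]]'
python3 -m handwheel '[[0,0,-0.01,0,0,0,0.0854],[0,0,-0.025,0,0,0,0.0854],[0,0,-0.035,0,0,0,0.0854],[0,0,-0.04,0,0,0,0.0854],[0,0,-0.04,0,0,0,0.0854],[0,0,-0.03,0,0,0,0.0854],[0,0,0,0,0,0,0.0854],[0,0,0,0,0,0,0.0854]]'
python3 - <<'E'
from h import *
for n in ['scene','side']:
    p,d=r.snapshot(n); np.savez(f'{n}.npz',p=p,d=d)
E
python3 m.py | egrep "yellow|ztop"
python3 plan.py 480 250 200 14.7 14
```

```text
time: 8.83
tool_pos: [564.1, -33.8, 61.3]
tcp_rot: [-180.0, -0.0, 90.0]
ft_force: [-0.2, -1.0, 0.2]
finger_gap: 85.7
grip_force: 0.0
time: 9.5
tool_pos: [565.8, -34.0, 245.2]
tcp_rot: [179.6, 0.1, 90.0]
ft_force: [-0.2, 0.1, -0.6]
finger_gap: 85.2
grip_force: 0.0
scene [183. 145.] 219 ztop 88.1 max 91.3 top xy 337.6 -212.7 n 68 mid 336.50112433785995 -214.7443905235139 hsv [  2. 239. 146.]
scene [275. 152.] 230 ztop 87.9 max 90.0 top xy 430.7 64.2 n 89 mid 433.24151918628604 64.94693637354264 hsv [  2.  247.  152.5]
scene [220. 160.] 232 ztop 88.6 max 90.8 top xy 431.6 -110.9 n 73 mid 433.1130154151897 -111.78833847193562 hsv [174.  111.  175.5]
scene [414. 185.] 741 ztop 170.5 max 176.9 top xy 690.5 405.0 n 69 mid 686.5473940738873 405.5000308073635 hsv [ 20.  40. 128.]
scene [301. 182.] 254 ztop 89.2 max 92.4 top xy 578.6 106.6 n 78 mid 578.8398396117568 105.56054338300552 hsv [15. 34. 95.]
scene [141. 181.] 199 ztop 73.8 max 75.8 top xy 463.5 -351.9 n 78 mid 464.6656147616331 -353.0810861916809 hsv [14. 36. 52.]
scene [254. 186.] 245 ztop 88.7 max 91.6 top xy 567.6 -32.3 n 80 mid 
[... 2397 characters left out ...]
9.]
[0.0203, -0.006, 0.0029] [-0.0, 0.0, 5.38]
[0.0196, -0.0079, 0.0029] [-0.0, 0.0, 5.38]
[0.0188, -0.0097, 0.0029] [-0.0, 0.0, 5.38]
[0.0178, -0.0114, 0.0029] [-0.0, 0.0, 5.38]
[0.0167, -0.013, 0.0029] [-0.0, 0.0, 5.38]
[0.0154, -0.0145, 0.0029] [-0.0, 0.0, 5.38]
[0.0139, -0.0159, 0.0029] [-0.0, 0.0, 5.38]
[0.0124, -0.0171, 0.0029] [-0.0, 0.0, 5.38]
[0.0107, -0.0182, 0.0029] [-0.0, 0.0, 5.38]
[0.009, -0.0191, 0.0029] [-0.0, 0.0, 5.38]
[0.0071, -0.0199, 0.0029] [-0.0, 0.0, 5.38]
[0.0053, -0.0205, 0.0029] [-0.0, 0.0, 5.38]
[0.0033, -0.0209, 0.0029] [-0.0, 0.0, 5.38]
[0.0013, -0.0211, 0.0029] [-0.0, 0.0, 5.38]
yaw now [-1.79957856e+02 -5.61473300e-03  8.99989397e+01] [563.7 -33.7 240.8] t 9.6
```

The post stands on the circle, within about 1 mm by the fixed cameras. Next, the bar.

```bash
python3 plan.py 490 301 200 14.7 14 | cut -c1-26
```

```text
[0.0239, -0.0053, 0.0029] 
[0.0233, -0.0075, 0.0029] 
[0.0225, -0.0096, 0.0029] 
[0.0215, -0.0117, 0.0029] 
[0.0203, -0.0137, 0.0029] 
[0.0189, -0.0155, 0.0029] 
[0.0174, -0.0172, 0.0029] 
[0.0157, -0.0188, 0.0029] 
[0.0139, -0.0202, 0.0029] 
[0.0119, -0.0214, 0.0029] 
[0.0099, -0.0224, 0.0029] 
[0.0077, -0.0232, 0.0029] 
[0.0055, -0.0239, 0.0029] 
[0.0033, -0.0243, 0.0029] 
yaw now [-1.79957856e+02 -
```

```bash
python3 -m handwheel '[[0.024,-0.005,0.003,0,0,5.4,0.0854],[0.023,-0.0075,0.003,0,0,5.4,0.0854],[0.0225,-0.0095,0.003,0,0,5.4,0.0854],[0.0215,-0.0115,0.003,0,0,5.4,0.0854],[0.020,-0.0135,0.003,0,0,5.4,0.0854],[0.019,-0.0155,0.003,0,0,5.4,0.0854],[0.0175,-0.017,0.003,0,0,5.4,0.0854],[0.0155,-0.019,0.003,0,0,5.4,0.0854]]' >/dev/null
python3 -m handwheel '[[0.014,-0.020,0.003,0,0,5.4,0.0854],[0.012,-0.0215,0.003,0,0,5.4,0.0854],[0.010,-0.0225,0.003,0,0,5.4,0.0854],[0.0075,-0.023,0.003,0,0,5.4,0.0854],[0.0055,-0.024,0.003,0,0,5.4,0.0854],[0.0035,-0.0245,0.003,0,0,5.2,0.0854],[0,0,0,0,0,0,0.0854],[0,0,0,0,0,0,0.0854]]'
python3 -m handwheel '[[0,0,0,0,0,0,0.0854],[0,0,0,0,0,0,0.0854]]' >/dev/null
python3 - <<'E'
from h import *
p=wpose(); im,d=r.snapshot('wrist'); cv2.imwrite('pics/w3.png',im); np.savez('w3.npz',im=im,d=d,p=p[0],M=p[1]); print(p[0],r.sense()['tcp_rot'])
E
```

```text
time: 10.93
tool_pos: [490.2, 301.2, 196.8]
tcp_rot: [179.9, 0.2, 14.8]
ft_force: [-0.4, 0.6, 0.9]
finger_gap: 85.4
grip_force: 0.0
[491.77375917 299.77946232 198.42963933] [1.79976967e+02 5.05193110e-02 1.45923442e+01]
```

View pics/w3.png

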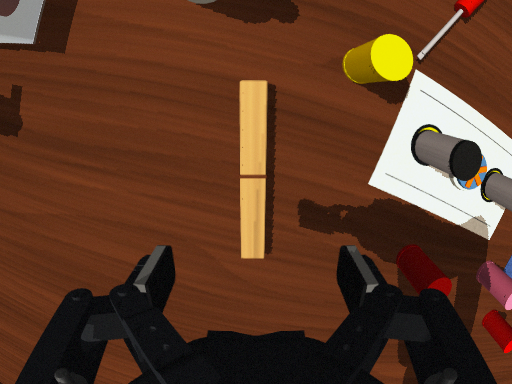

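The bar runs from (254,80) to (253,258) with its band at (253,176), parallel to the tool x axis. I'll compute its exact pose.

```bash
python3 - <<'E'
from h import *
z=np.load('w3.npz'); im=z['im']; pose=(z['p'],z['M']); hsv=cv2.cvtColor(im,cv2.COLOR_BGR2HSV); H,S,V=[hsv[...,i] for i in range(3)]
m=((H>12)&(H<28)&(S>60)&(V>120)).astype(np.uint8); m=cv2.morphologyEx(m,cv2.MORPH_CLOSE,np.ones((7,7)))
k,l=cv2.connectedComponents(m); q=np.argwhere(l==l[150,253])[:,::-1]
w=wray(q,20,pose)[:,:2].astype(np.float32); print(len(q),cv2.minAreaRect(w),'band',wray([[253,176]],20,pose))
E
python3 plan.py 491 301 100 14.7 5
```

```text
4681 ((487.4940185546875, 302.5982666015625), (199.75454711914062, 27.964008331298828), 14.268661499023438) band [[487.57873398 302.07342057  20.        ]]
[-0.0001, -0.0003, 0.0198] [0.0, 0.01, -0.02]
[-0.0001, -0.0003, 0.0198] [0.0, 0.01, -0.02]
[-0.0001, -0.0003, 0.0198] [0.0, 0.01, -0.02]
[-0.0001, -0.0003, 0.0198] [0.0, 0.01, -0.02]
[-0.0001, -0.0003, 0.0198] [0.0, 0.01, -0.02]
yaw now [1.79976967e+02 5.05193110e-02 1.45923442e+01] [492.  299.8 198.8] t 11.15
```

```bash
python3 -m handwheel '[[-0.003,-0.003,0.02,0,0,0.4,0.0854],[0,0,0.035,0,0,0,0.0854],[0,0,0.035,0,0,0,0.0854],[0,0,0.035,0,0,0,0.0854],[0,0,0.025,0,0,0,0.0854],[0,0,0.012,0,0,0,0.0854],[0,0,0,0,0,0,0.0854],[0,0,0,0,0,0,0.0854]]'
python3 -m handwheel '[[0,0,0.006,0,0,0,0.0854],[0,0,0.005,0,0,0,0.0854],[0,0,0,0,0,0,0.0854],[0,0,0,0,0,0,0.0854],[0,0,0,0,0,0,0.0854]]'
```

```text
time: 11.82
tool_pos: [488.6, 302.5, 37.8]
tcp_rot: [180.0, 0.0, 14.2]
ft_force: [-0.2, 0.0, 0.6]
finger_gap: 85.2
grip_force: 0.0
time: 12.23
tool_pos: [488.6, 303.2, 26.9]
tcp_rot: [-180.0, -0.1, 14.2]
ft_force: [0.3, 0.7, 0.7]
finger_gap: 85.3
grip_force: 0.0
```

```bash
python3 -m handwheel '[[0,0,0.004,0,0,0,0.0854],[0,0,0,0,0,0,0.06],[0,0,0,0,0,0,0.02],[0,0,0,0,0,0,0.02],[0,0,0,0,0,0,0.02],[0,0,0,0,0,0,0.02],[0,0,0,0,0,0,0.02],[0,0,0,0,0,0,0.02]]' 50
python3 -m handwheel '[[0,0,0,0,0,0,0.02],[0,0,0,0,0,0,0.02],[0,0,0,0,0,0,0.02],[0,0,0,0,0,0,0.02]]'
```

```text
time: 12.9
tool_pos: [488.5, 303.1, 22.6]
tcp_rot: [-180.0, -0.0, 14.2]
ft_force: [0.8, 0.0, 1.8]
finger_gap: 26.9
grip_force: 50.9
time: 13.23
tool_pos: [488.5, 303.1, 22.6]
tcp_rot: [-180.0, -0.0, 14.2]
ft_force: [0.3, 0.1, 3.2]
finger_gap: 26.9
grip_force: 51.0
```

```bash
python3 -m handwheel '[[0,0,-0.01,0,0,0,0.02],[0,0,-0.03,0,0,0,0.02],[0,0,-0.035,0,0,0,0.02],[0,0,-0.035,0,0,0,0.02],[0,0,-0.035,0,0,0,0.02],[0,0,-0.035,0,0,0,0.02],[0,0,-0.03,0,0,0,0.02],[0,0,0,0,0,0,0.02]]'
python3 plan.py 570.5 36.5 230 84.5 14
```

```text
time: 13.9
tool_pos: [491.1, 304.4, 241.1]
tcp_rot: [-179.9, -0.6, 14.2]
ft_force: [1.3, 0.8, 0.4]
finger_gap: 26.8
grip_force: 50.6
[0.0008, 0.0199, 0.0008] [0.02, -0.05, -5.02]
[-0.001, 0.0199, 0.0007] [0.02, -0.05, -5.02]
[-0.0027, 0.0198, 0.0007] [0.02, -0.05, -5.02]
[-0.0044, 0.0195, 0.0007] [0.02, -0.05, -5.02]
[-0.0061, 0.019, 0.0007] [0.02, -0.05, -5.02]
[-0.0077, 0.0184, 0.0007] [0.02, -0.05, -5.02]
[-0.0093, 0.0177, 0.0007] [0.02, -0.05, -5.02]
[-0.0108, 0.0168, 0.0007] [0.02, -0.05, -5.02]
[-0.0123, 0.0158, 0.0007] [0.02, -0.05, -5.02]
[-0.0136, 0.0146, 0.0007] [0.02, -0.05, -5.02]
[-0.0148, 0.0134, 0.0008] [0.02, -0.05, -5.02]
[-0.0159, 0.012, 0.0008] [0.02, -0.05, -5.02]
[-0.0169, 0.0106, 0.0008] [0.02, -0.05, -5.02]
[-0.0178, 0.0091, 0.0008] [0.02, -0.05, -5.02]
yaw now [-179.85985351   -0.64262766   14.20465069] [491.1 304.4 241.1] t 13.9
```

```bash
python3 -m handwheel '[[0.001,0.02,0.0005,0,0,-5,0.02],[-0.001,0.02,0.0005,0,0,-5,0.02],[-0.0025,0.02,0.0005,0,0,-5,0.02],[-0.0045,0.0195,0.0005,0,0,-5,0.02],[-0.006,0.019,0.0005,0,0,-5,0.02],[-0.0075,0.0185,0.0005,0,0,-5,0.02],[-0.0095,0.0175,0.0005,0,0,-5,0.02],[-0.011,0.017,0.0005,0,0,-5,0.02]]' >/dev/null
python3 -m handwheel '[[-0.0125,0.016,0.0005,0,0,-5,0.02],[-0.0135,0.0145,0.0005,0,0,-5,0.02],[-0.015,0.0135,0.0005,0,0,-5,0.02],[-0.016,0.012,0.0005,0,0,-5,0.02],[-0.017,0.0105,0.0005,0,0,-5,0.02],[-0.018,0.009,0.0005,0,0,-5.3,0.02],[0,0,0,0,0,0,0.02],[0,0,0,0,0,0,0.02]]' >/dev/null
python3 -m handwheel '[[0,0,0,0,0,0,0.02],[0,0,0,0,0,0,0.02],[0,0,0,0,0,0,0.02]]'
python3 - <<'E'
from h import *
for n in ['scene','side']:
    p,d=r.snapshot(n); W=cloud(n,d); X,Y,Z=[W[...,i] for i in range(3)]; hsv=cv2.cvtColor(p,cv2.COLOR_BGR2HSV)
    m=(abs(X-570)<80)&(abs(Y-36)<130)&(Z>190)&(Z<260)&(hsv[...,0]>10)&(hsv[...,0]<28)&(hsv[...,1]>60)&(hsv[...,2]>90)
    w=W[m]; 
    print(n,m.sum(),cv2.minAreaRect(w[:,:2].astype(np.float32)),'y',w[:,1].min(),w[:,1].max(),'z',np.percentile(w[:,2],[2,98]))
    i=w[:,1]>90; j=w[:,1]<-20; print(' ztop ends',np.percentile(w[i,2],90),np.percentile(w[j,2],90),'zlow',np.percentile(w[i,2],5),np.percentile(w[j,2],5))
E
python3 plan.py 570.5 36.5 113 84.5 5
```

```text
time: 15.48
tool_pos: [567.0, 34.5, 225.3]
tcp_rot: [-180.0, -0.0, 84.5]
ft_force: [-0.2, -0.7, -0.6]
finger_gap: 27.1
grip_force: 50.5
scene 757 ((581.2006225585938, 33.57123565673828), (198.85348510742188, 63.1828727722168), 84.94652557373047) y -65.24937889638481 133.95889831318277 z [204.57943488 227.24369286]
 ztop ends 225.04351008578135 225.10869859201162 zlow 206.90272430989506 206.4772425172448
side 531 ((555.9660034179688, 30.629600524902344), (69.8401107788086, 196.39321899414062), 7.4232916831970215) y -67.11265277078218 131.52101784865653 z [203.3610389 253.42941  ]
 ztop ends 221.49352403747588 222.68031538106828 zlow 202.75719648018196 204.73338900625566
[0.0005, 0.0006, 0.0225] [-0.0, -0.0, 0.01]
[0.0005, 0.0006, 0.0225] [-0.0, -0.0, 0.01]
[0.0005, 0.0006, 0.0225] [-0.0, -0.0, 0.01]
[0.0005, 0.0006, 0.0225] [-0.0, -0.0, 0.01]
[0.0005, 0.0006, 0.0225] [-0.0, -0.0, 0.01]
yaw now [-1.79999866e+02 -4.63002653e-03  8.45320634e+01] [567.1  34.4 225.4] t 15.58
```

The bar is held level and aligned. I'll correct by +2.5 and +3 mm and lower it.

```bash
python3 -m handwheel '[[0.0025,0.003,0.01,0,0,0,0.02],[0,0,0.025,0,0,0,0.02],[0,0,0.03,0,0,0,0.02],[0,0,0.025,0,0,0,0.02],[0,0,0.015,0,0,0,0.02],[0,0,0.005,0,0,0,0.02],[0,0,0,0,0,0,0.02],[0,0,0,0,0,0,0.02]]'|egrep 'pos|ft'
python3 -m handwheel '[[0,0,0.002,0,0,0,0.02],[0,0,0,0,0,0,0.02],[0,0,0,0,0,0,0.02]]'|egrep 'pos|ft'
python3 -m handwheel '[[0,0,0.001,0,0,0,0.02],[0,0,0,0,0,0,0.02]]'|egrep 'pos|ft'
python3 -m handwheel '[[0,0,0.001,0,0,0,0.02],[0,0,0,0,0,0,0.02]]'|egrep 'pos|ft'
```

```text
tool_pos: [570.9, 36.1, 115.7]
ft_force: [0.7, 0.0, -0.1]
tool_pos: [571.3, 35.8, 114.5]
ft_force: [-0.4, 0.4, -1.1]
tool_pos: [570.8, 35.8, 112.7]
ft_force: [0.3, 0.3, -1.3]
tool_pos: [570.4, 35.8, 111.2]
ft_force: [0.9, 1.0, -0.6]
```

```bash
python3 -m handwheel '[[0,0,0.001,0,0,0,0.02],[0,0,0,0,0,0,0.02]]'|egrep 'pos|ft'
python3 -m handwheel '[[0,0,0.001,0,0,0,0.02],[0,0,0,0,0,0,0.02]]'|egrep 'pos|ft'
python3 -m handwheel '[[0,0,0.0007,0,0,0,0.02],[0,0,0,0,0,0,0.02]]'|egrep 'pos|ft'
```

```text
tool_pos: [570.3, 35.8, 110.0]
ft_force: [-0.4, -0.0, -1.0]
tool_pos: [570.4, 35.9, 109.0]
ft_force: [0.4, 0.0, -0.2]
tool_pos: [570.4, 35.8, 108.4]
ft_force: [-0.3, 0.7, -0.7]
```

```bash
python3 -m handwheel '[[0,0,0.0006,0,0,0,0.02],[0,0,0,0,0,0,0.02]]'|egrep 'pos|ft'
python3 -m handwheel '[[0,0,0.0006,0,0,0,0.02],[0,0,0,0,0,0,0.02]]'|egrep 'pos|ft'
```

```text
tool_pos: [570.5, 35.9, 107.9]
ft_force: [0.6, 0.5, -0.8]
tool_pos: [570.6, 35.8, 107.6]
ft_force: [-0.2, -0.2, -0.1]
```

```bash
python3 -m handwheel '[[0,0,0.0006,0,0,0,0.02],[0,0,0,0,0,0,0.02],[0,0,0,0,0,0,0.02]]'|egrep 'pos|ft'
python3 -m handwheel '[[0,0,0.0006,0,0,0,0.02],[0,0,0,0,0,0,0.02],[0,0,0,0,0,0,0.02]]'|egrep 'pos|ft'
```

```text
tool_pos: [570.8, 35.8, 107.6]
ft_force: [-3.1, -0.1, 4.9]
tool_pos: [571.0, 35.8, 107.6]
ft_force: [-3.8, -0.7, 9.6]
```

The bar is in contact with the posts: the tool stopped at 107.6 and the force is rising. I'll back off slightly, then release.

```bash
python3 -m handwheel '[[0,0,-0.0006,0,0,0,0.02],[0,0,0,0,0,0,0.02],[0,0,0,0,0,0,0.032],[0,0,0,0,0,0,0.036],[0,0,0,0,0,0,0.045],[0,0,0,0,0,0,0.06],[0,0,0,0,0,0,0.0854],[0,0,0,0,0,0,0.0854]]'
python3 -m handwheel '[[0,0,0,0,0,0,0.0854],[0,0,0,0,0,0,0.0854],[0,0,0,0,0,0,0.0854],[0,0,0,0,0,0,0.0854]]'
python3 -m handwheel '[[0,0,-0.01,0,0,0,0.0854],[0,0,-0.02,0,0,0,0.0854],[0,0,-0.03,0,0,0,0.0854],[0,0,-0.035,0,0,0,0.0854],[0,0,-0.035,0,0,0,0.0854],[0,0,-0.02,0,0,0,0.0854],[0,0,0,0,0,0,0.0854],[0,0,0,0,0,0,0.0854]]'
python3 -m handwheel '[[-0.03,0,-0.01,0,0,0,0.0854],[-0.03,0,-0.01,0,0,0,0.0854],[-0.03,0,-0.01,0,0,0,0.0854],[-0.03,0,-0.01,0,0,0,0.0854],[-0.03,0,-0.01,0,0,0,0.0854],[0,0,0,0,0,0,0.0854],[0,0,0,0,0,0,0.0854],[0,0,0,0,0,0,0.0854]]'
python3 - <<'E'
from h import *
for n in ['scene','side']:
    p,d=r.snapshot(n); np.savez(f'{n}.npz',p=p,d=d); W=cloud(n,d); X,Y,Z=[W[...,i] for i in range(3)]
    cv2.imwrite(f'pics/{n}3.png',p)
    m=(abs(X-570)<60)&(abs(Y-36)<130)&(Z>80)&(Z<120)
    t=m&(Z>np.nanpercentile(Z[m],97)-5); w=W[t]; print(n,cv2.minAreaRect(w[:,:2].astype(np.float32)))
    i=w[:,1]>80; j=w[:,1]<-10; print(np.median(w[i,2]),np.median(w[j,2]))
    q=(abs(X-570)<60)&(abs(Y-36)<130)&(Z>35)&(Z<75); 
    for s in (1,-1):
        a=W[q&((Y-36)*s>0)]; print(' post',a[:,:2].min(0),a[:,:2].max(0))
a=[cv2.imread(f'pics/{n}3.png') for n in ('scene','side')]
cv2.imwrite('pics/fin.png',np.hstack([cv2.resize(a[0][110:290,180:380],(400,360)),cv2.resize(a[1][110:290,180:380],(400,360))]))
E
```

```text
time: 18.83
tool_pos: [570.4, 35.8, 106.6]
tcp_rot: [-180.0, 0.0, 84.5]
ft_force: [0.7, -0.4, -0.2]
finger_gap: 78.9
grip_force: 0.0
time: 19.17
tool_pos: [570.5, 35.8, 106.8]
tcp_rot: [180.0, 0.0, 84.5]
ft_force: [0.2, 0.4, -0.3]
finger_gap: 85.5
grip_force: 0.0
time: 19.83
tool_pos: [571.6, 35.8, 259.6]
tcp_rot: [179.7, -0.0, 84.5]
ft_force: [0.5, -0.1, -1.0]
finger_gap: 85.4
grip_force: 0.0
time: 20.5
tool_pos: [555.6, -113.1, 305.3]
tcp_rot: [-179.9, -0.1, 84.5]
ft_force: [0.1, 0.4, -0.9]
finger_gap: 85.6
grip_force: 0.0
scene ((574.033935546875, 36.26722717285156), (199.89613342285156, 31.7720947265625), 84.78984069824219)
106.30085538682098 106.39623632739293
 post [576.45055999  87.3435321 ] [602.17313434 125.83036313]
 post [565.32910516 -51.96736396] [587.21996553 -16.20052898]
side ((569.5950317382812, 36.672340393066406), (199.98757934570312, 31.564546585083008), 84.7116928100586)
103.92339310651646 104.26241891495505
 post [553.13171825  84.35274313] [588.00062779 114.32680504]
 post [540.92095305 -55.38818257] [576.41113786 -23.86111548]
```

View pics/fin.png

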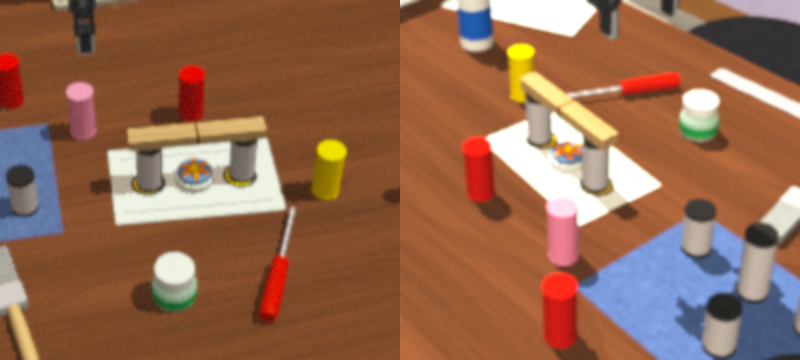

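Both crops show the bar level across both upright posts and centred over the plaque. Both posts are on their circles and nothing else looks disturbed, so I'm handing in.

```bash
python3 -c "from bench import r; print(r.hand_in())"
```

```text
the job is handed in; nothing more can be done
None
```

I stood the matching 85 mm post on the empty circle, about 1 mm off centre by the cameras, laid the bar level across both posts over the plaque, and handed the job in at about 20.6 s; no verdict came back.

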